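# Crank up the spindle and hold a spread snap ring at its groove

## Robot

A 6-joint arm with a two-finger parallel gripper is mounted at the origin on the work surface. World frame = base frame: x ahead of the robot, y to its left, z up, the work surface at z = 0. Lengths are in m, angles in degrees, forces in N, time in s.
With the tool pointing down it reaches from about 0.325 to 0.775 m from the base axis. Payload 5.5 kg.
Tool frame: the origin (TCP) lies at the centre of the arm's flange, where the gripper is bolted on; the fingertips stand 182 mm ahead of it and the grasp point (between the pads) lies 163 mm ahead of it; z points along the fingers, y is the direction in which the jaws open and shut (so a half turn about z gives the same grasp; the last joint's range is limited). The gripper opens to 88 mm and grips with 3 to 60 N. Pads are 20 mm wide; open, the fingers measure 115 mm over their backs; the gripper's body (75 mm by 178 mm) begins 61 mm behind the grasp point.
Start: joints at [67.397, 5.22, 70.514, -0, 104.267, -3.249], TCP at [0.199, 0.566, 0.405] pointing down, gripper open.
Joint ranges: [-164.24, 164.24], [-49.07, 125.15], [9.68, 141.18], [-86.29, 266.29], [3.28, 154.24], [-151.56, 151.56]. Speed limits (degrees/s): [147.25, 147.25, 172.46, 180, 180, 180].

## Interface

Orientations are given as [roll, pitch, yaw] about the fixed x, y, z axes, in that order (R = Rz(yaw) Ry(pitch) Rx(roll)).
In Python, from station import r gives the robot as it stands. The module is installed in compiled form; this text tells all that it offers. Calls block until the motion is done:
- r.reach(position, orientation): joint-space move of the TCP to a pose.
- r.servo_line(position, rotation=None, speed=0.15): straight line of the TCP; rotation=None keeps the orientation; speed is the mean speed in m/s.
- r.move_joints(angles): joint-space move.
- r.let_go() and r.grab(squeeze=None): open the fingers fully, or close them until they stop; squeeze is the grip in N (None keeps the last).
- r.wait(seconds).
- r.inverse_kinematics(position, orientation): joint angles nearest the present ones, or None.
- r.sense(): the state.
- r.snapshot(name): name is "scene" or "side" or "wrist"; returns a dict with "frame" (420x560x3 uint8, red, green, blue), "fx", "fy", "cx", "cy" (pixels), "dist_coeffs" ([k1, k2, p1, p2, k3] as OpenCV has them; the pictures are not rectified), "R" (3x3) and "t" (3): a world point X has camera coordinates R X + t. Camera axes: x right, y down, z forward; pixel columns grow to the right and rows downward; lengths in m; the calibration is good to about 2 mm. A picture is of the moment at which its call begins. There is no depth.
A pose or a line that the arm cannot do raises r.IKError and nothing moves.
- r.hand_in(): hands the job in, once; it reports no verdict.
The state is a dict: "clock": time; "joints": joint angles; "joint_vel": joint speeds; "joint_torque": joint torques, N m; "tcp_pos": TCP position; "orientation": TCP orientation; "contact_force": force on the tool from outside, world axes, zero at the start; "torque": the same for the moment, N m; "opening": finger opening in m.
Only numpy, scipy, OpenCV 4.12 (cv2) and the standard library are available. Lean on these libraries where they do the work, as an engineer would, in place of code of your own. Each camera call takes 0.05 s, during which the arm holds its last target.

## Task

Wind the hand crank of the spindle lift clockwise (seen from above) until the spindle is all the way up. Then take the circlip pliers out of their stand by squeezing the two orange handles fully together, so that the copper snap ring on the tips is spread, and slide the spread ring down over the spindle until it is level with the groove, just above the brass collar. Finish there while still holding the pliers squeezed, upright and with the ring open around the groove, not pressing hard on the collar, and leave the other things on the bench where they are.

Things in the scene. Friction and masses are not known exactly. Their poses are not given: they have to be found in the camera images.
- crank (a joint): angle of the lift's hand crank, rad: 0 with the spindle fully down, growing clockwise seen from above, to a hard stop at 12.57 (two full turns) with the spindle fully up. The spindle rises 1.91 mm per rad, 24 mm in all. It starts between 0 and 1. It takes about 3 N at the knob and stays where it is left.
- crank_axis (a point): point on the crank's upright turning axis, at the knob's mid height (80 mm above the bench); fixed to the lift
- crank_knob (a point): middle of the crank's red upright knob, 45 mm from crank_axis. The knob spins freely on its pin, is 23 mm in diameter and 43 mm tall, from 58 to 101 mm above the bench; the steel crank arm lies under it, its top 56 mm above the bench.
- lift: green spindle lift housing with an aluminium top, fixed to the bench, 150 mm (its x) x 270 mm (its y) x 40 mm high, origin under its centre, z up. The spindle stands at its (0, -75) mm, the crank axis at its (0, +75) mm.
- groove (a point): centre of the spindle's groove, on its upright axis; 54 mm above the bench when the spindle is fully up, 30 mm (hidden in the housing) when down. Groove 23 mm in diameter, 6 mm wide, in a steel spindle 28 mm in diameter. Right below it, its top 3 mm under this point, a brass collar 40 mm in diameter, 6 mm high.
- spindle_top (a point): top of the spindle, 27 mm above groove. Going down it is a taper 7 mm high, widening from 16 to 28 mm in diameter, then 17 mm straight down to the groove.
- stand: wooden stand fixed to the bench, base 100 x 110 x 10 mm, origin under its centre. Two cheeks, 86 mm high, 60 mm apart inside, carry the pliers upright by their cross bar, between low lips 4 mm high; lift the pliers straight up out of it.
- pliers: circlip pliers standing upright, tips down, 0.2 kg, with a copper snap ring captive on the tips. Origin: middle of the spread ring's hole, on its mid plane (the spindle's axis goes there); 32 mm above the bench in the stand. z up, y from right to left handle. The ring is 4 mm wire, level, its back 19 mm on the +x side, its lugs and the tips at x = -23 mm; tips reach 8 mm below the origin.
- handles (a point): middle between the pliers' orange handles, at (-23, 0, 112) mm of pliers, the best place to grip, fingers closing along y. Handles 14 mm wide in x, from 26 mm below to 26 mm above this point. Across their outsides here 57 mm when free (66 mm at the top), 40 mm and parallel when fully squeezed. 58 mm below is the bottom of the cross bar (84 mm long in y, 24 wide, 4 thick), 50 mm below the pivot.
- jaw_left (a joint): angle of the left pliers lever, rad (the right one mirrors it): 0 free, 0.18 fully squeezed, at a stop that a firm grip gives by another 0.015; a spring of about 3 N at free to 7 N at full squeeze, at the handles. The ring opens with it: inside width 24 mm at 0 (will not pass the spindle), room for the spindle with about 2.5 mm to spare all round at 0.18.
- spare_bush: brass bush 36 mm across, 14 mm high, lying on the lift housing; a bystander
- bench_brush: blue bench brush, 230 mm long; a bystander
- screwdriver: screwdriver lying on the bench; a bystander
- spanner: steel spanner lying on the bench; a bystander
- sanding_block: cork sanding block 70 x 110 x 30 mm; a bystander
- pin_jar: small jar 60 mm across, 70 mm high; a bystander
- fret_panel: white fretwork panel 80 x 150 x 8 mm with a comb edge; a bystander
Not all that is in view belongs to the job. Leave any purple look-alike of the pliers alone. Of the things that look like the stand, take the one that is farthest from the robot's base at the start.

How it is judged:
By the outcome, as a careful person would: the job done as asked, in the order asked, and still so for the second after the job is handed in, while the arm keeps its last pose, push and grip.
It also fails if it takes over 64 s, if anything falls off the work surface, if the arm or the gripper's body presses on something with over 40 N, if the wrist force passes 120 N, or if a joint passes its speed limit or range.

## Working session

There is one attempt and no reset: what is moved stays moved. The work goes in short steps, each a Python script; the robot and the scene stay as the last script left them, time stands still between calls to the robot, and variables do not carry over. Pictures are saved under pics/ and viewed, and the job is handed in when it is done.

```bash
mkdir -p pics; python3 - <<'E'
from station import r
import cv2,json
s=r.sense();print(s)
for n in ["scene","side","wrist"]:
    d=r.snapshot(n);cv2.imwrite(f"pics/{n}0.png",cv2.cvtColor(d["frame"],cv2.COLOR_RGB2BGR))
    print(n,{k:(v.tolist() if hasattr(v,'tolist') else v) for k,v in d.items() if k!="frame"})
E
```

```text
{'clock': 0.0, 'joints': array([ 6.73974245e+01,  5.26435370e+00,  7.05807914e+01, -9.31589676e-04,
        1.04265721e+02, -3.24915069e+00]), 'joint_vel': array([ 0.06860839, -0.10502715, -0.01650829, -0.04740349,  0.0387461 ,
       -0.00570818]), 'joint_torque': array([-1.91274681e-03, -4.46458018e+01, -4.06440961e+01,  6.95117656e-02,
        2.95419339e-02, -1.20527743e-04]), 'tcp_pos': array([0.1988708 , 0.5661531 , 0.40350424]), 'orientation': array([-1.79889261e+02, -5.38180262e-03,  1.60646341e+02]), 'contact_force': array([-0.38033569, -0.27020449,  0.05163578]), 'torque': array([-0.01089839,  0.03780178, -0.03110313]), 'opening': 0.08817846699832757}
scene {'fx': 416.53535689456527, 'fy': 416.53535689456527, 'cx': 280.37996792848793, 'cy': 206.3501523384985, 'dist_coeffs': [-0.045619211122624785, 0.0, 0.0, 0.0, 0.0], 'R': [[-0.3618590671363789, 0.9320123184553878, 0.02027446124074632], [0.5149294514431725, 0.21795918745154289, -0.8290605844218484], [-0.7771136825250364, -0.2895631724734277, -0.5587911001255306]], 't': [0.2135785070890207, -0.20496128732089863, 1.5591976557
[... 184 characters left out ...]
8819883357251075, -0.4708646283707897, -0.019572363017611612], [-0.3675645481999535, -0.6613146228937027, -0.6538801667381599], [0.29494555184206334, 0.5839087867948192, -0.756344928027142]], 't': [-0.5017765415812925, 0.2511692212642942, 1.675344916213915]}
wrist {'fx': 356.40703492432675, 'fy': 356.40703492432675, 'cx': 285.28913594104813, 'cy': 214.19322029334944, 'dist_coeffs': [-0.016981792799006443, 0.0, 0.0, 0.0, 0.0], 'R': [[0.3308367938432833, 0.9436852056428549, -0.0022909583803973543], [0.9085796882822345, -0.31787161784824175, 0.270999233592091], [0.2550097368346084, -0.0917380358267233, -0.9625768368822302]], 't': [-0.5985741847077068, -0.03265082627924668, 0.39002374766391307]}
```

View pics/scene0.png

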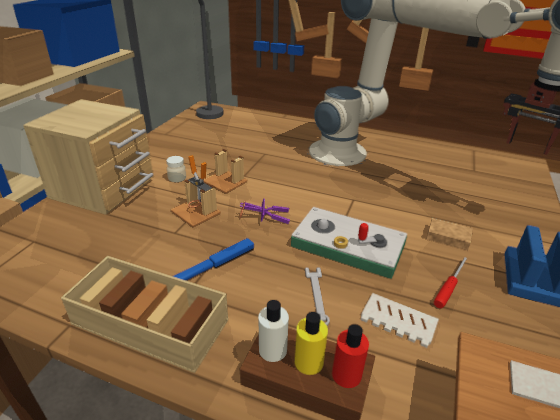

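View pics/side0.png

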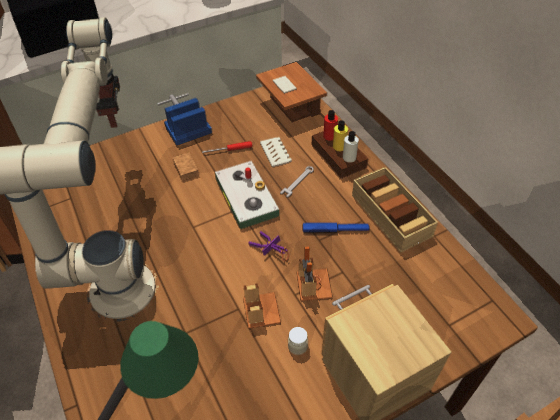

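View pics/wrist0.png

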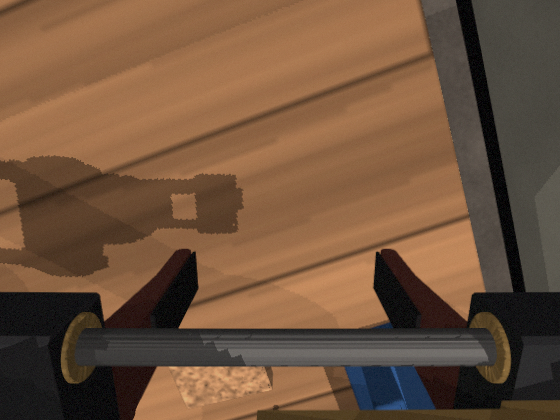

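The scene view shows the lift around (350,240) with the red knob at (363,230). The pliers stand around (200,195) and the empty stand is at (228,172). I'll zoom in.

```bash
python3 - <<'E'
import cv2
a=cv2.imread("pics/scene0.png");b=cv2.imread("pics/side0.png")
def z(im,x0,y0,w,h,k,n):
    cv2.imwrite(n,cv2.resize(im[y0:y0+h,x0:x0+w],None,fx=k,fy=k,interpolation=cv2.INTER_CUBIC))
z(a,285,200,130,80,6,"pics/a1.png"); z(a,160,140,100,90,6,"pics/a2.png")
z(b,205,155,85,75,8,"pics/b1.png"); z(b,240,235,95,100,6,"pics/b2.png")
E
```

```text
(no output)
```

View pics/a1.png

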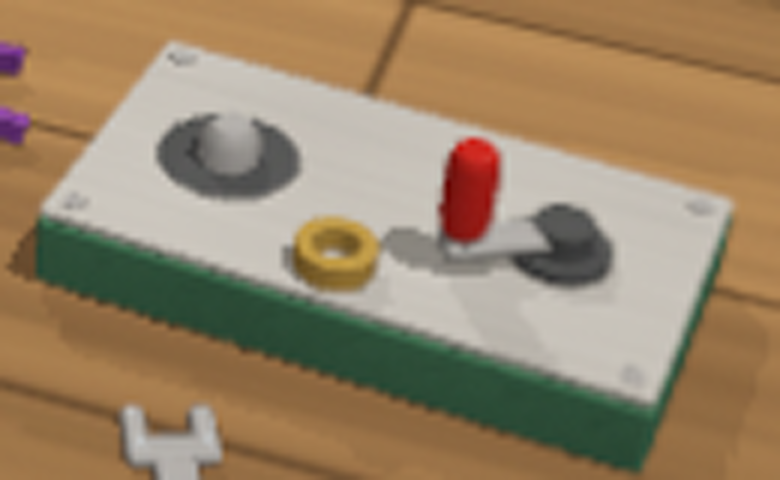

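View pics/a2.png

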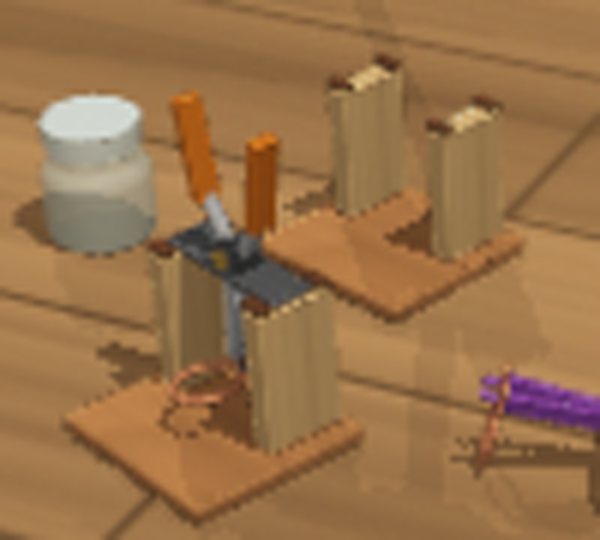

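View pics/b1.png

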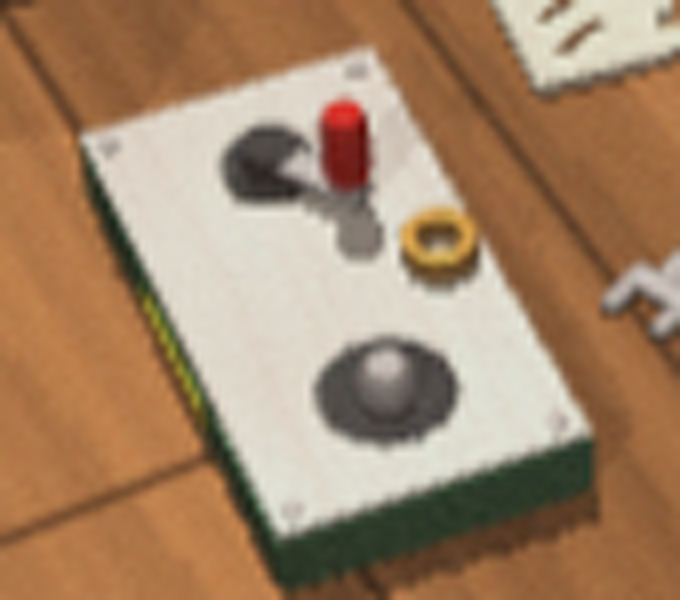

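View pics/b2.png

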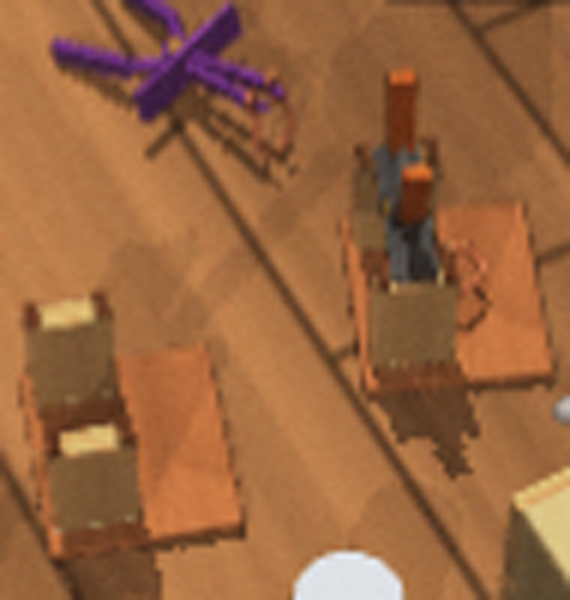

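```bash
cat > h.py <<'E'
import numpy as np,cv2
from scipy.optimize import least_squares
from station import r
def cam(n):
    d=r.snapshot(n); return dict(K=np.array([[d["fx"],0,d["cx"]],[0,d["fy"],d["cy"]],[0,0,1]]),D=np.array(d["dist_coeffs"],float),R=np.array(d["R"]),t=np.array(d["t"]),im=cv2.cvtColor(d["frame"],cv2.COLOR_RGB2BGR))
def proj(c,P):
    return cv2.projectPoints(np.asarray(P,float).reshape(-1,1,3),cv2.Rodrigues(c["R"])[0],c["t"],c["K"],c["D"])[0].reshape(-1,2)
def px(p,k,x0,y0): return (np.asarray(p,float).reshape(-1,2)+.5)/k-.5+[x0,y0]
def tri(cs,ps):
    f=lambda X:np.concatenate([proj(c,X)[0]-p for c,p in zip(cs,ps)])
    s=least_squares(f,[.45,.3,.05]);return s.x,s.fun
def onz(c,p,z):
    u=cv2.undistortPoints(np.array(p,float).reshape(1,1,2),c["K"],c["D"]).ravel()
    d=c["R"].T@[u[0],u[1],1];o=-c["R"].T@c["t"];return o+d*(z-o[2])/d[2]
def save(im,n,x0,y0,w,h,k): cv2.imwrite(n,cv2.resize(im[y0:y0+h,x0:x0+w],None,fx=k,fy=k,interpolation=cv2.INTER_CUBIC))
E
python3 - <<'E'
from h import *
np.set_printoptions(precision=4,suppress=True)
A=cam("scene");B=cam("side")
a1=lambda p:px(p,6,285,200); b1=lambda p:px(p,8,205,155);a2=lambda p:px(p,6,160,140);b2=lambda p:px(p,6,240,235)
pa=a1([(172,42),(732,205),(655,403),(42,213)]);pb=b1([(278,540),(82,135),(372,47),(590,437)])
for i in range(4): print("corner",*tri([A,B],[pa[i],pb[i]]), onz(A,pa[i],.04),onz(B,pb[i],.04))
loc=np.array([(-75,-135),(-75,135),(75,135),(75,-135)])/1000
def P(q,l,z):
    c,s=np.cos(q[2]),np.sin(q[2]);l=np.asarray(l);return np.c_[q[0]+c*l[:,0]-s*l[:,1],q[1]+s*l[:,0]+c*l[:,1],np.full(len(l),z)]
f=lambda q:np.concatenate([(proj(A,P(q,loc,.04))-pa).ravel(),(proj(B,P(q,loc,.04))-pb).ravel()])
best=min((least_squares(f,[.45,0.1,y]) for y in (0,1.57,3.14,-1.57)),key=lambda s:s.cost)
q=best.x;print("lift",q,np.degrees(q[2]),best.cost,best.fun)
print("spindle",P(q,[(0,-.075)],.054),"crank",P(q,[(0,.075)],.08))
X=tri([A,B],[a1((470,190))[0],b1((345,145))[0]]);print("knob",*X,np.linalg.norm(X[0][:2]-P(q,[(0,.075)],.08)[0,:2]))
for n,a,b in [("h1",(188,97),(417,172)),("h2",(262,140),(402,75))]: print(n,*tri([A,B],[a2(a)[0],b2(b)[0]]))
for n,a,b in [("s1",(65,425),(552,380)),("s2",(200,520),(525,203))]: print(n,*tri([A,B],[a2(a)[0],b2(b)[0]]),onz(A,a2(a)[0],.01),onz(B,b2(b)[0],.01))
print(onz(A,a2((362,432))[0],.01),onz(B,b2((370,390))[0],.01))
E
```

```text
corner [0.4421 0.0413 0.0371] [-0.1691  0.0882 -0.1856 -0.137 ] [0.4456 0.0428 0.04  ] [0.4415 0.0382 0.04  ]
corner [0.4675 0.3066 0.0375] [ 0.154  -0.0979  0.1876  0.1869] [0.4716 0.3063 0.04  ] [0.4665 0.3054 0.04  ]
corner [0.6118 0.2941 0.0384] [-0.0438  0.0257 -0.0618 -0.055 ] [0.6136 0.2941 0.04  ] [0.6112 0.2921 0.04  ]
corner [0.5873 0.0288 0.0356] [-0.1043  0.0488 -0.132  -0.0834] [0.5924 0.0308 0.04  ] [0.5858 0.0248 0.04  ]
lift [ 0.5279  0.1674 -0.0913] -5.229782404790374 5.141431443175598 [-0.4949 -1.0765  1.2262 -1.0912  0.2947  0.436  -1.4194 -0.903  -0.3554
 -0.2553 -0.5799 -0.4474  0.5312 -0.7989  0.9555 -0.7186]
spindle [[0.5211 0.0927 0.054 ]] crank [[0.5348 0.2421 0.08  ]]
knob [0.5566 0.2035 0.078 ] [ 0.0205 -0.0118  0.0265  0.0227] 0.04438506148529839
h1 [ 0.5164 -0.299   0.1641] [-0.1371  0.0488 -0.1413 -0.0615]
h2 [ 0.5399 -0.2456  0.1646] [ 0.1011 -0.0378  0.1092  0.0507]
s1 [ 0.5731 -0.3516  0.002 ] [ 0.0739 -0.0218  0.0797  0.0266] [ 0.5827 -0.3443  0.01  ] [ 0.5699 -0.3553  0.01  ]
s2 [ 0.6176 -0.2496  0.0042] [-0.2218  0.0717 -0.2609 -0.098 ] [ 0.6236 -0.2446  0.01  ] [ 0.6158 -0.2536  0.01  ]
[ 0.5323 -0.2099  0.01  ] [ 0.4843 -0.3149  0.01  ]
```

```bash
python3 - <<'E'
from h import *
np.set_printoptions(precision=4,suppress=True)
r.reach([0.50,0.16,0.40],[180,0,84.8])
s=r.sense();print(s["clock"],s["joints"],s["tcp_pos"],s["contact_force"])
for n in ["wrist"]:
    c=cam(n);print(-c["R"].T@c["t"]);save(c["im"],"pics/w1.png",0,0,560,420,1.4)
E
```

```text
2.0833 [ 14.1118  -6.3974  82.5183   0.0191 103.873   19.2224] [0.4998 0.1608 0.4   ] [-0.0142 -0.1466  0.2332]
[0.5059 0.2343 0.3793]
```

View pics/w1.png

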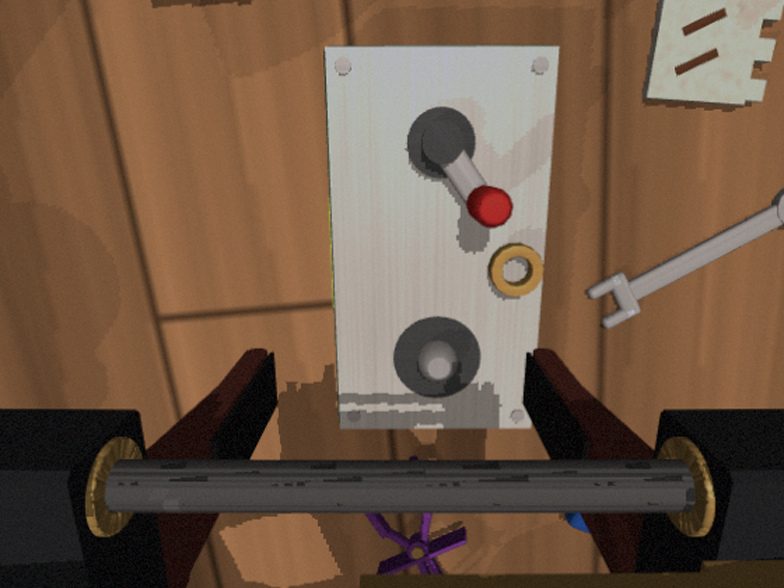

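```bash
python3 - <<'E'
from h import *
np.set_printoptions(precision=4,suppress=True)
W=cam("wrist");A=cam("scene");B=cam("side")
w=lambda p:px(p,1.4,0,0)
pw=w([(340,429),(326,46),(559,45),(537,428)])
C=[onz(W,p,.04) for p in pw];print(np.array(C),np.mean(C,0))
print("spdisc",onz(W,w((437,356))[0],.04),"knobtop",onz(W,w((490,205))[0],.101),"hubtop?",onz(W,w((446,135))[0],.056),onz(W,w((441,142))[0],.04))
for z in(.057,.06):print("sptop",onz(W,w((438,360))[0],z))
print("bush",onz(W,w((516,269))[0],.054))
print("screws",[onz(W,p,.04) for p in w([(343,65),(540,65),(354,416),(517,415)])])
E
```

```text
[[0.4429 0.0411 0.04  ]
 [0.4662 0.3062 0.04  ]
 [0.6103 0.2942 0.04  ]
 [0.5927 0.0287 0.04  ]] [0.528  0.1675 0.04  ]
spdisc [0.5206 0.0943 0.04  ] knobtop [0.5531 0.206  0.101 ] hubtop? [0.5355 0.2464 0.056 ] [0.5334 0.2429 0.04  ]
sptop [0.5204 0.0983 0.057 ]
sptop [0.5203 0.0996 0.06  ]
bush [0.5767 0.1575 0.054 ]
screws [array([0.4754, 0.2944, 0.04  ]), array([0.5983, 0.2837, 0.04  ]), array([0.4548, 0.0512, 0.04  ]), array([0.5778, 0.0411, 0.04  ])]
```

```bash
cat > crank.py <<'E'
from h import *
np.set_printoptions(precision=2,suppress=True)
def run(C,rad,a0,a1,step,speed,fstop=15,z=.245):
    n=max(1,int(np.ceil(abs(a1-a0)/step)));out=[]
    for a in np.linspace(a0,a1,n+1)[1:]:
        u=np.radians(a);p=[C[0]+rad*np.cos(u),C[1]+rad*np.sin(u),z]
        r.servo_line(p,speed=speed)
        s=r.sense();F=s["contact_force"];er=np.array([np.cos(u),np.sin(u)]);et=np.array([np.sin(u),-np.cos(u)])
        q=s["tcp_pos"];out.append((a,F[0],F[1],F[2],F[:2]@er,F[:2]@et,1e3*np.hypot(q[0]-C[0],q[1]-C[1]),s["opening"]*1e3,s["clock"]))
        if -F[:2]@et>fstop or np.linalg.norm(F)>45: break
    return np.array(out)
E
python3 - <<'E'
from crank import *
C=[.5335,.2422];u=np.radians(-60.3);K=[C[0]+.045*np.cos(u),C[1]+.045*np.sin(u)]
r.reach([*K,.30],[180,0,84.8]); r.servo_line([*K,.245],speed=.1)
print(r.sense()["contact_force"],r.sense()["clock"])
r.grab(15);s=r.sense();print(s["opening"],s["contact_force"],s["clock"])
o=run(C,.045,-60.3,-150,15,.06);print(o)
A=cam("scene");save(A["im"],"pics/a3.png",270,150,160,130,5)
E
```

```text
[ 0.61  0.3  -0.04] 3.5417
0.022671738786087404 [ 2.41  0.84 -0.13] 4.5583
[[ -75.25    0.13   -1.13   -0.09    1.13    0.16   45.13   22.49    4.9 ]
 [ -90.2    -0.31   -1.12    0.83    1.12    0.31   45.05   22.51    5.24]
 [-105.15   -0.79   -2.35    1.28    2.48    0.15   45.03   22.36    5.58]
 [-120.1    -2.25   -1.65    0.37    2.55    1.12   44.97   22.39    5.92]
 [-135.05   -2.21   -1.19    0.94    2.41    0.72   44.97   22.59    6.27]
 [-150.     -2.28   -1.2    -0.39    2.58    0.1    44.96   22.85    6.61]]
```

View pics/a3.png

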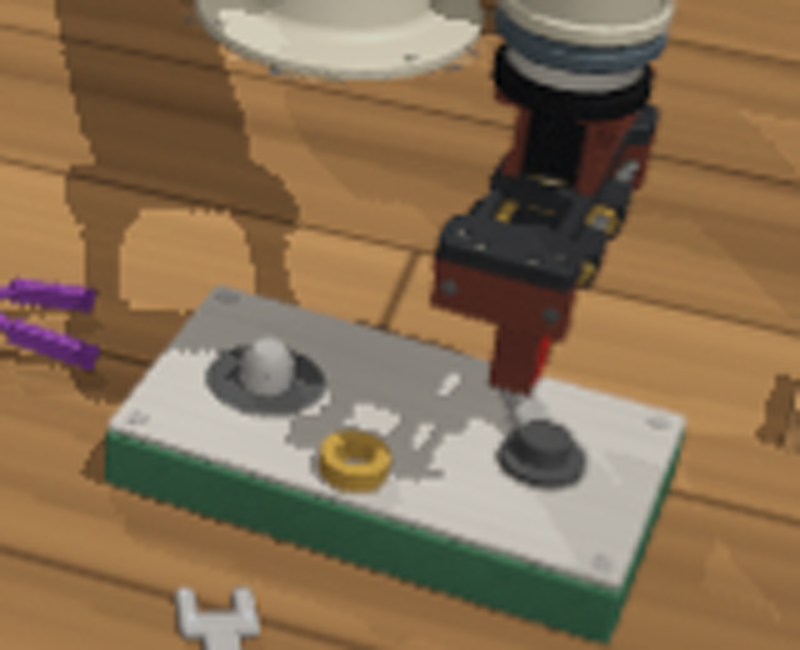

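The knob follows, the spindle is rising and the forces stay under 3 N. I'll continue the same way.

```bash
python3 - <<'E'
from crank import *
C=[.5335,.2422]
o=run(C,.045,-150,-712,18,.07);print(o[::4])
o=run(C,.045,o[-1,0],-800,5,.04,fstop=9);print(o)
A=cam("scene");save(A["im"],"pics/a4.png",270,150,160,130,5)
E
```

```text
[[-167.56   -0.84    1.05   -0.57    0.59    1.21   44.96   22.77    7.01]
 [-237.81    2.06   -0.86   -1.72   -1.83    1.29   44.87   22.45    8.41]
 [-308.06   -0.57   -2.61    0.02   -2.4     1.16   44.97   22.44    9.81]
 [-378.31   -1.23   -0.3    -0.62   -1.07    0.67   45.13   22.49   11.21]
 [-448.56   -0.84   -2.34   -0.47    2.32    0.9    45.04   22.3    12.61]
 [-518.81   -0.91    1.22   -1.08    0.4     1.47   44.94   22.81   14.01]
 [-589.06    2.67   -0.28   -2.68   -1.96    1.83   44.88   22.43   15.41]
 [-659.31   -0.21   -1.94   -1.03   -1.8     0.77   44.94   22.61   16.81]]
[[-716.89   -0.57    0.68   -1.8    -0.54   -0.71   45.05   22.66   18.11]
 [-721.78   -0.15    1.64   -1.95   -0.2    -1.63   45.05   22.45   18.36]
 [-726.67    2.07    5.44   -3.12    1.42   -5.65   44.98   22.38   18.61]
 [-731.56    5.21   12.71   -6.04    2.56  -13.5    44.77   22.66   18.86]]
```

View pics/a4.png

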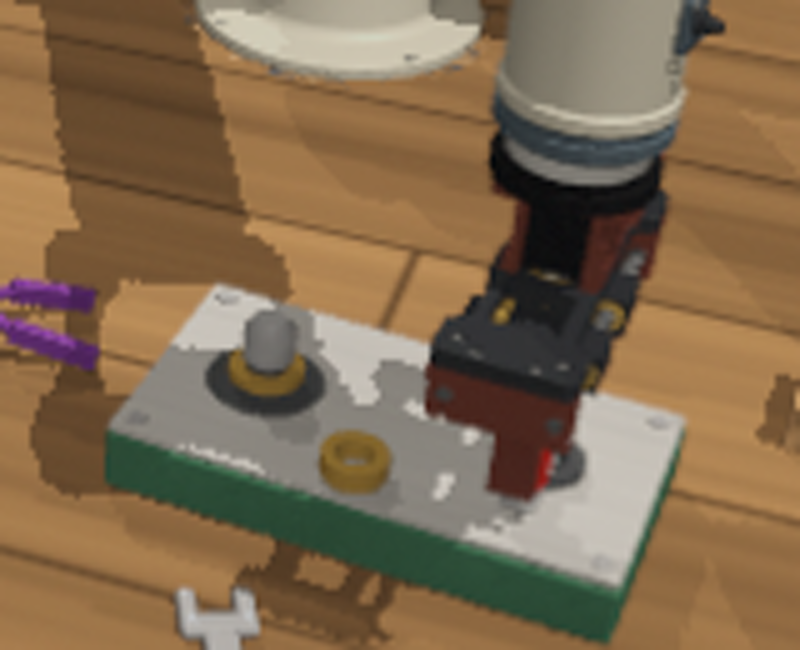

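```bash
python3 - <<'E'
from h import *
np.set_printoptions(precision=4,suppress=True)
r.let_go();p=r.sense()["tcp_pos"];r.servo_line([p[0],p[1],.31],speed=.15)
r.reach([.515,.04,.36],[180,0,84.8])
W=cam("wrist");A=cam("scene");B=cam("side")
import pickle;pickle.dump((W,A,B),open("v1.pkl","wb"))
save(W["im"],"pics/w2.png",0,0,560,420,1.4);save(A["im"],"pics/a5.png",285,190,130,90,6);save(B["im"],"pics/b5.png",205,155,85,75,8)
print(r.sense()["clock"],r.sense()["contact_force"])
E
```

```text
21.5833 [ 0.494  -0.3773  0.0169]
```

View pics/w2.png

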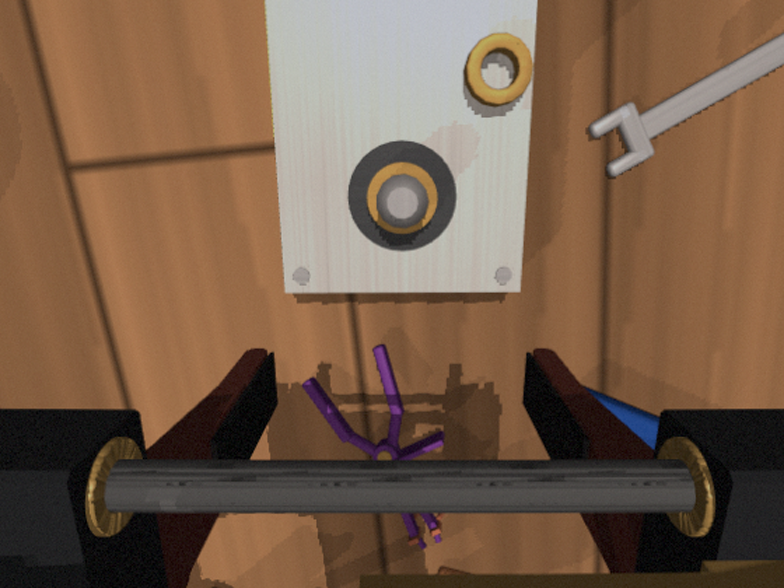

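View pics/a5.png

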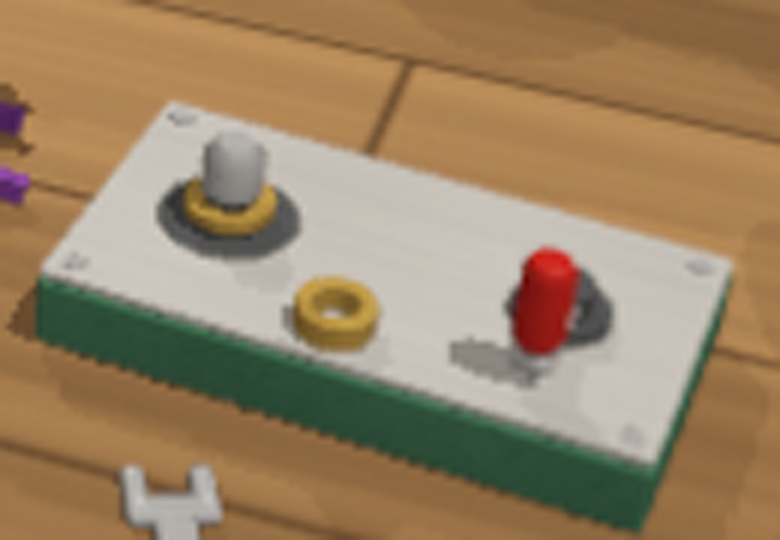

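View pics/b5.png

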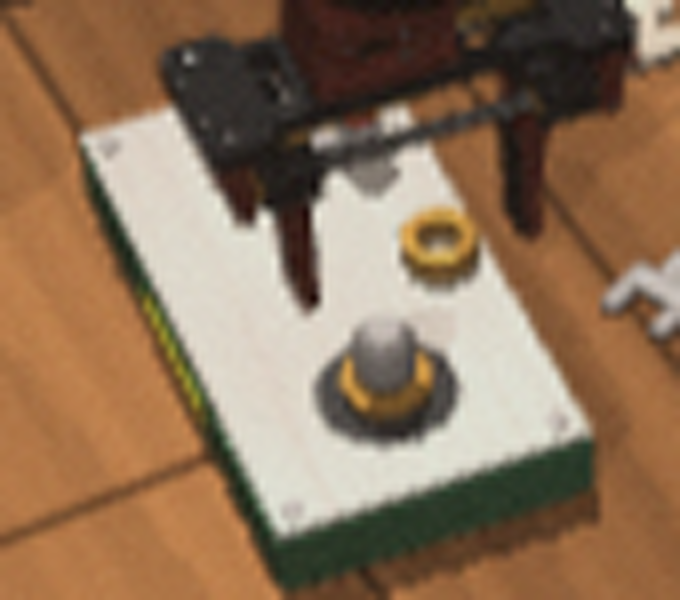

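```bash
python3 - <<'E'
from h import *
import pickle
np.set_printoptions(precision=4,suppress=True)
W,A,B=pickle.load(open("v1.pkl","rb"))
w=lambda p:px(p,1.4,0,0)[0]
print("top",onz(W,w((403,198)),.081),"disc",onz(W,w((402,195)),.04),"collar",onz(W,w((402.5,198)),.051),"scr",onz(W,w((302,275)),.04),onz(W,w((503,275)),.04))
a=px((235,141),6,285,190)[0];b=px((386,328),8,205,155)[0]
print(*tri([A,B],[a,b]));print(*tri([A,B,W],[a,b,w((403,198))]))
# disc in A,B
a=px((229,210),6,285,190)[0];b=px((387,389),8,205,155)[0];print(*tri([A,B,W],[a,b,w((402,195))]),onz(A,a,.04),onz(B,b,.04))
E
```

```text
top [0.5209 0.0952 0.081 ] disc [0.5204 0.094  0.04  ] collar [0.5206 0.0931 0.051 ] scr [0.4551 0.0516 0.04  ] [0.5778 0.0406 0.04  ]
[0.5221 0.0925 0.0801] [-0.0856  0.0456 -0.1032 -0.0786]
[0.521  0.0949 0.0791] [ 0.8697  0.3592 -0.6561 -0.2105  0.15    0.3225]
[0.5204 0.0939 0.0413] [ 0.4505  0.3383 -0.2105 -0.3531  0.0167  0.2279] [0.5177 0.092  0.04  ] [0.5208 0.0931 0.04  ]
```

```bash
python3 - <<'E'
from h import *
import pickle
W,A,B=pickle.load(open("v1.pkl","rb"))
save(A["im"],"pics/a6.png",20,90,200,150,4);save(B["im"],"pics/b6.png",240,220,220,200,3.5)
E
```

```text
(no output)
```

View pics/a6.png

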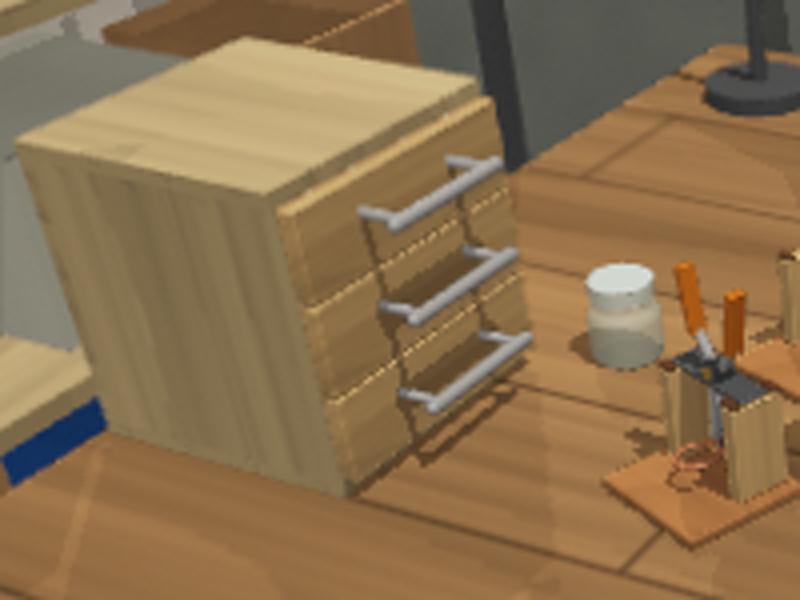

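View pics/b6.png

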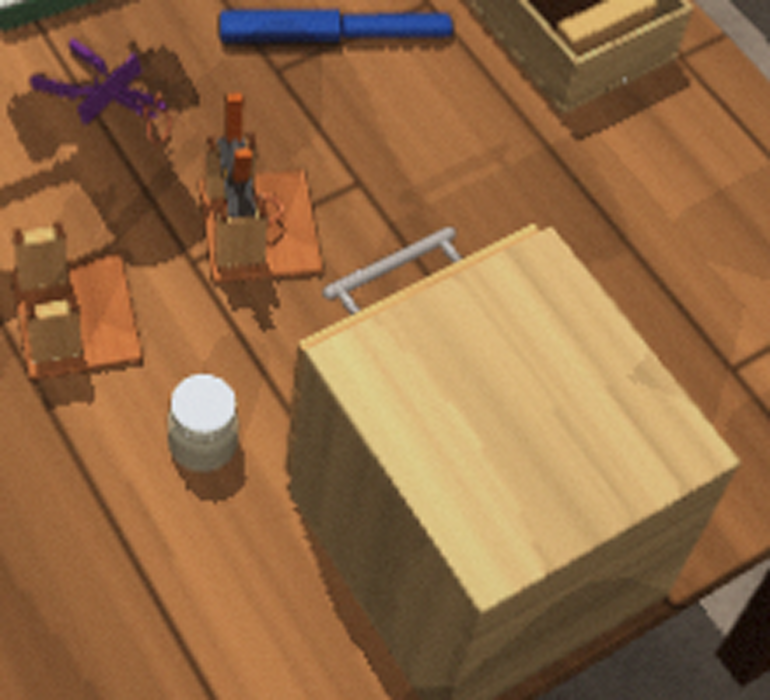

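```bash
python3 - <<'E'
from h import *
import pickle
np.set_printoptions(precision=4,suppress=True)
W,A,B=pickle.load(open("v1.pkl","rb"))
a6=lambda p:px(p,4,20,90)[0];b6=lambda p:px(p,3.5,240,220)[0]
for n,a,b in [("c1",(490,98),(303,345)),("c2",(278,208),(535,228)),("hd1",(497,162),(330,293)),("hd2",(395,223),(450,233)),("jar",(620,275),(204,395))]: print(n,*tri([A,B],[a6(a),b6(b)]))
for p in ([.5282,-.2723],[.5205,.0935]):
  for yaw in (-23.8,0,156.2):
    print(p,yaw,r.inverse_kinematics([*p,.33],[180,0,yaw]))
E
```

```text
c1 [ 0.4439 -0.5059  0.227 ] [-0.4657  0.1338 -0.4028 -0.1342]
c2 [ 0.6547 -0.5098  0.2288] [ 1.1203 -0.2017  1.2183  0.2053]
hd1 [ 0.4938 -0.4667  0.2025] [-0.3145  0.0891 -0.2928 -0.0949]
hd2 [ 0.6043 -0.4669  0.2031] [-0.1531  0.0353 -0.1607 -0.0387]
jar [ 0.4025 -0.4381  0.0736] [ 0.1678 -0.0547  0.1473  0.0576]
[0.5282, -0.2723] -23.8 [-30.5521   4.2039  79.1341  -0.      96.6619  83.2479]
[0.5282, -0.2723] 0 [-30.5521   4.2039  79.1341  -0.      96.6619  59.4479]
[0.5282, -0.2723] 156.2 [-30.5521   4.2039  79.1341   0.      96.6619 -96.7521]
[0.5205, 0.0935] -23.8 [  6.4975  -5.8978  89.1377  -0.      96.7601 120.2975]
[0.5205, 0.0935] 0 [ 6.4975 -5.8978 89.1377 -0.     96.7601 96.4975]
[0.5205, 0.0935] 156.2 [  6.4975  -5.8978  89.1377   0.      96.7601 -59.7025]
```

```bash
python3 - <<'E'
from h import *
import pickle
r.reach([.505,-.262,.42],[180,0,-23.8])
W=cam("wrist");pickle.dump(W,open("v2.pkl","wb"));save(W["im"],"pics/w3.png",0,0,560,420,1.4)
s=r.sense();print(s["clock"],s["tcp_pos"],s["orientation"])
E
```

```text
22.85 [ 0.5055258  -0.2609791   0.41964704] [-1.79975531e+02  3.11318302e-02 -2.36307457e+01]
```

View pics/w3.png

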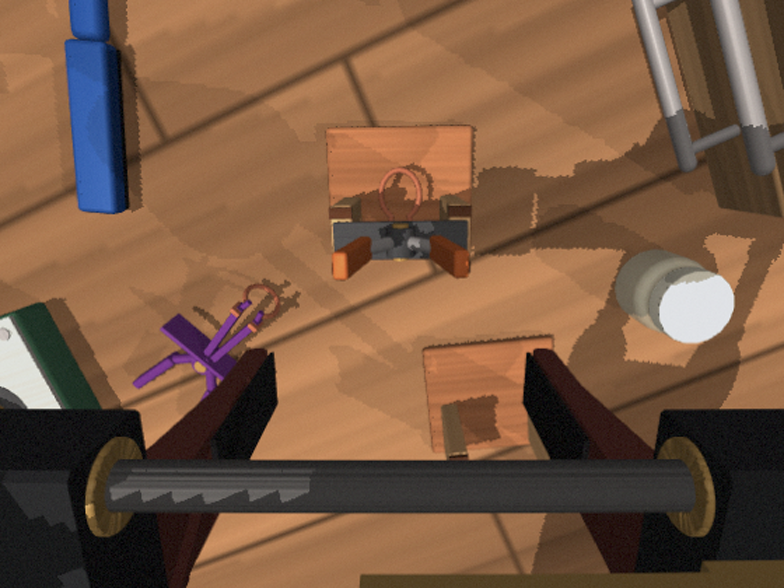

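```bash
python3 - <<'E'
from h import *
import pickle
np.set_printoptions(precision=4,suppress=True)
W=pickle.load(open("v2.pkl","rb"));_,A,B=pickle.load(open("v1.pkl","rb"))
w=lambda p:px(p,1.4,0,0)[0]
h=[onz(W,w(p),.170) for p in ((340,266),(462,263))]
print(h,np.mean(h,0),np.linalg.norm(h[0]-h[1]))
b=[onz(W,w(p),.01) for p in ((328,126),(473,126))];d=b[0]-b[1];print("base",b,np.linalg.norm(d),np.degrees(np.arctan2(d[1],d[0])))
bar=[onz(W,w(p),.090) for p in ((332,221),(472,220),(332,258),(467,260))];print("bar",bar)
print("ring back",onz(W,w((400,170)),.032),"ring c",onz(W,w((400,194)),.032))
a2=lambda p:px(p,6,160,140)[0]; b2=lambda p:px(p,6,240,235)[0]
for a,bb,ww in [((188,97),(417,172),(462,263)),((262,140),(402,75),(340,266))]:print(*tri([A,B,W],[a2(a),b2(bb),w(ww)]))
E
```

```text
[array([ 0.54  , -0.2466,  0.17  ]), array([ 0.5184, -0.2994,  0.17  ])] [ 0.5292 -0.273   0.17  ] 0.05703474549639733
base [array([ 0.6157, -0.2524,  0.01  ]), array([ 0.5728, -0.3506,  0.01  ])] 0.10711043002974478 66.39076348716016
bar [array([ 0.5559, -0.2386,  0.09  ]), array([ 0.522 , -0.3178,  0.09  ]), array([ 0.5351, -0.2285,  0.09  ]), array([ 0.4999, -0.3058,  0.09  ])]
ring back [ 0.5659 -0.2887  0.032 ] ring c [ 0.5505 -0.282   0.032 ]
[ 0.517  -0.2996  0.1641] [-0.415   0.1145  0.115   0.0212 -0.0562  0.1182]
[ 0.5393 -0.2456  0.1647] [ 0.2023 -0.1585 -0.0594  0.122  -0.0037 -0.0702]
```

```bash
python3 - <<'E'
from h import *
np.set_printoptions(precision=4,suppress=True)
H=[.5287,-.2726];o=[180,0,-23.7]
r.reach([*H,.37],o);r.servo_line([*H,.307],speed=.1)
s=r.sense();print(s["tcp_pos"],s["orientation"],s["contact_force"])
r.grab(20);r.wait(.2);s=r.sense();print(s["clock"],s["opening"],s["contact_force"],s["torque"],s["tcp_pos"])
A=cam("scene");B=cam("side");save(A["im"],"pics/a7.png",140,110,130,110,6);save(B["im"],"pics/b7.png",240,200,110,110,6)
E
```

```text
[ 0.5288 -0.2727  0.3078] [179.9933  -0.0674 -23.7044] [-0.2823 -0.4005 -0.2958]
24.9833 0.038932353276334195 [-0.5243  0.1203  7.286 ] [0.2522 0.1492 0.0369] [ 0.529  -0.2725  0.3094]
```

View pics/a7.png

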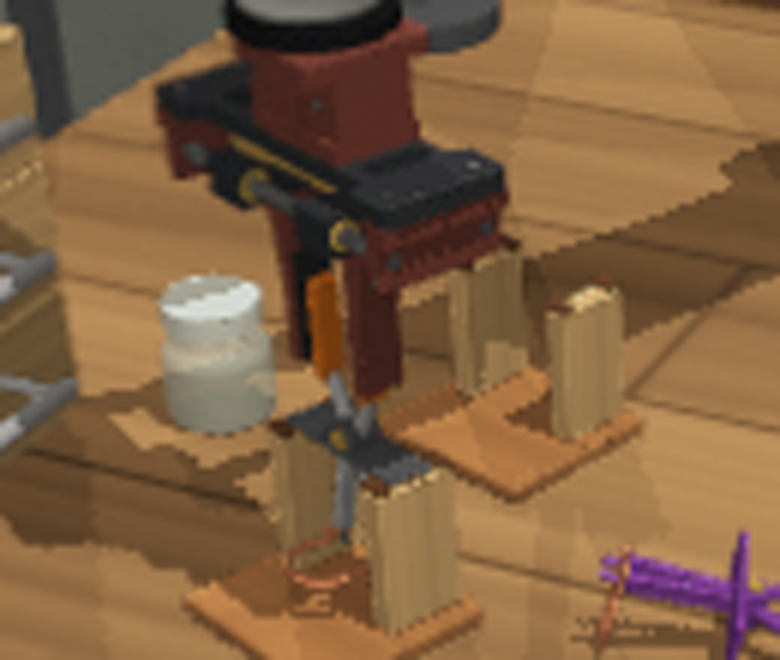

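View pics/b7.png

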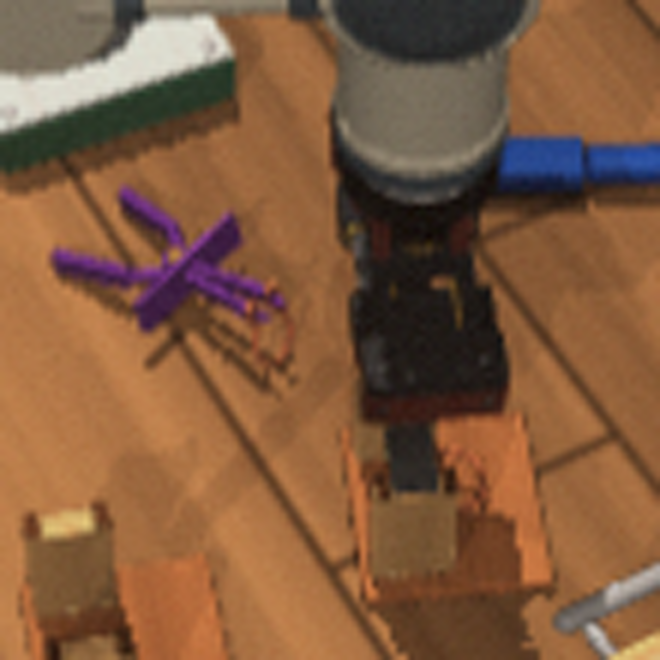

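```bash
python3 - <<'E'
from h import *
import pickle
np.set_printoptions(precision=4,suppress=True)
p=r.sense()["tcp_pos"]
r.servo_line([p[0],p[1],.43],speed=.12)
s=r.sense();print(s["clock"],s["opening"],s["contact_force"],s["torque"])
r.reach([.5208-.023,.0935,.405],[180,0,0]);r.wait(.2)
s=r.sense();print(s["clock"],s["opening"],s["contact_force"],s["tcp_pos"],s["orientation"])
V={n:cam(n) for n in("wrist","scene","side")};pickle.dump(V,open("v3.pkl","wb"))
save(V["wrist"]["im"],"pics/w8.png",0,0,560,420,1.4);save(V["scene"]["im"],"pics/a8.png",275,150,130,110,6);save(V["side"]["im"],"pics/b8.png",200,130,110,110,6)
E
```

```text
26.2583 0.03929150629074705 [ 0.2269  1.0149 -2.2458] [0.0047 0.148  0.0163]
27.8333 0.039518369743586926 [-0.1756  1.1296 -2.0096] [0.4982 0.0926 0.4049] [179.9892   0.0046  -0.1019]
```

View pics/w8.png

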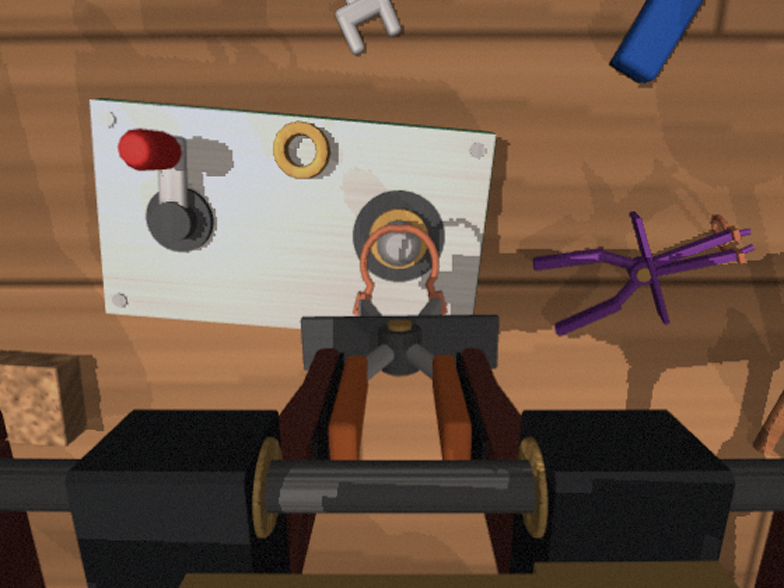

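View pics/a8.png

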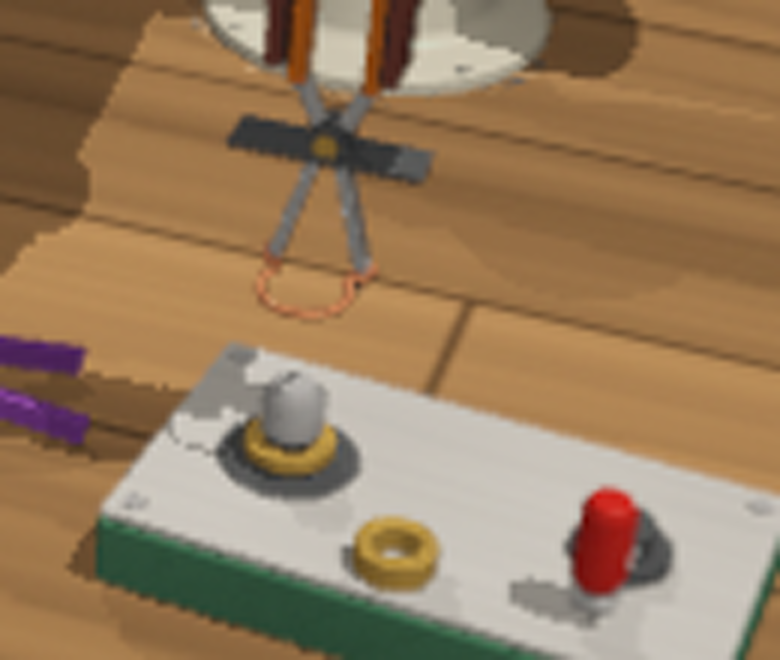

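View pics/b8.png

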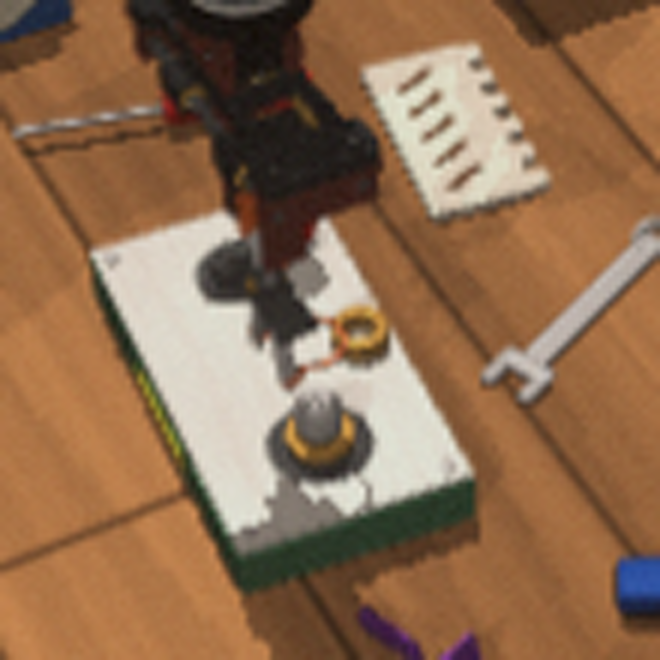

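```bash
cat > ov.py <<'E'
from h import *
import pickle
def T(V,s=None,tcp=None,dz=.2774,yaw=-.1):
    c,sn=np.cos(np.radians(yaw)),np.sin(np.radians(yaw))
    def f(l):
        l=np.asarray(l,float).reshape(-1,3);x=l[:,0]+.023;return np.c_[tcp[0]+c*x-sn*l[:,1],tcp[1]+sn*x+c*l[:,1],tcp[2]-dz+l[:,2]]
    return f
E
python3 - <<'E'
from ov import *
np.set_printoptions(precision=2,suppress=True)
V=pickle.load(open("v3.pkl","rb"));f=T(V,tcp=[.4982,.0926,.4049])
L=[(.019,0,0),(0,.019,0),(0,-.019,0),(-.023,.042,.056),(-.023,-.042,.056),(-.011,.042,.058),(-.011,-.042,.058)]
for n,k,x0,y0 in(("wrist",1.4,0,0),("scene",6,275,150),("side",6,200,130)):
    print(n,((proj(V[n],f(L))-[x0,y0]+.5)*k-.5).tolist() and (proj(V[n],f(L))-[x0,y0]+.5)*k-.5)
    print(" spindle top/disc",(proj(V[n],[(.5208,.0935,.081),(.5208,.0935,.04)])-[x0,y0]+.5)*k-.5)
for n,w,kk in(("wrist",(330,190,140,130),6),):save(V[n]["im"],"pics/w9.png",235,140,100,100,8)
im=V["wrist"]["im"].copy();t=np.linspace(0,6.28,200)
for R in(.0165,.0205):
    for q in proj(V["wrist"],f(np.c_[R*np.cos(t),R*np.sin(t),0*t])):pass
big=cv2.resize(im[140:240,235:335],None,fx=8,fy=8,interpolation=cv2.INTER_CUBIC)
for R in(.0165,.0205):
    q=(proj(V["wrist"],f(np.c_[R*np.cos(t),R*np.sin(t),0*t]))-[235,140]+.5)*8-.5
    cv2.polylines(big,[q.astype(np.int32)],True,(255,0,0),1)
q=(proj(V["wrist"],np.c_[.5208+.008*np.cos(t),.0935+.008*np.sin(t),.081+0*t])-[235,140]+.5)*8-.5;cv2.polylines(big,[q.astype(np.int32)],True,(0,255,0),1)
q=(proj(V["wrist"],np.c_[.5208+.014*np.cos(t),.0935+.014*np.sin(t),.074+0*t])-[235,140]+.5)*8-.5;cv2.polylines(big,[q.astype(np.int32)],True,(0,255,0),1)
q=(proj(V["wrist"],np.c_[.5208+.020*np.cos(t),.0935+.020*np.sin(t),.051+0*t])-[235,140]+.5)*8-.5;cv2.polylines(big,[q.astype(np.int32)],True,(0,255,255),1)
cv2.imwrite("pics/w9.png",big[:600])
E
```

```text
wrist [[398.4  223.34]
 [362.07 259.8 ]
 [434.74 259.83]
 [299.95 338.22]
 [496.36 338.3 ]
 [297.48 312.81]
 [498.8  312.89]]
 spindle top/disc [[397.01 245.68]
 [397.28 235.76]]
scene [[291.26 311.01]
 [347.43 297.92]
 [261.   278.79]
 [428.22 168.2 ]
 [234.15 128.54]
 [421.7  177.47]
 [225.82 137.21]]
 spindle top/disc [[297.71 378.55]
 [290.37 454.59]]
side [[342.69 327.57]
 [298.08 318.26]
 [327.56 360.72]
 [237.23 237.35]
 [302.94 332.2 ]
 [256.32 227.44]
 [322.52 321.9 ]]
 spindle top/disc [[315.93 394.01]
 [319.83 441.18]]
```

View pics/w9.png

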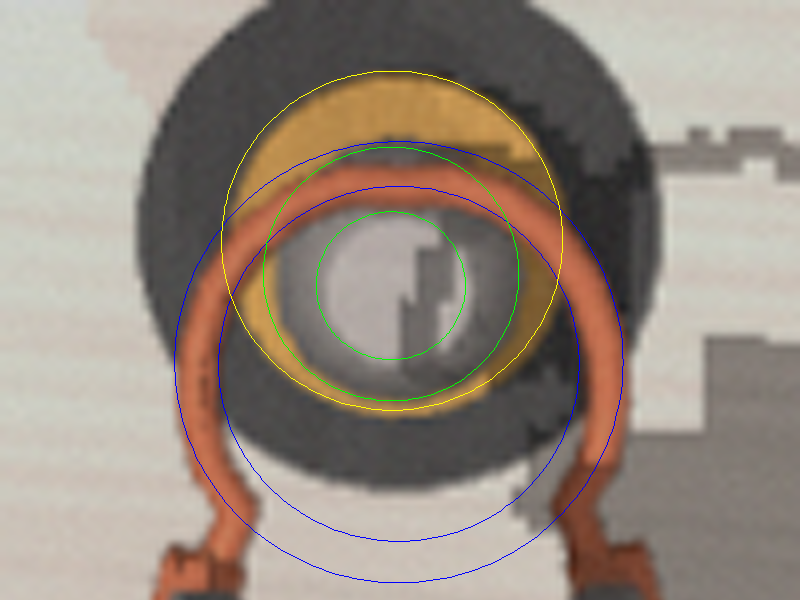

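```bash
cat >> ov.py <<'E'
def overlay(V,f,n,x0,y0,w,h,k,out,S=(.5208,.0935)):
    c=V[n];big=cv2.resize(c["im"][y0:y0+h,x0:x0+w],None,fx=k,fy=k,interpolation=cv2.INTER_CUBIC);t=np.linspace(0,6.28,100)
    def pl(P,col):
        q=(proj(c,P)-[x0,y0]+.5)*k-.5;cv2.polylines(big,[q.astype(np.int32)],True,col,1)
    for R in(.0165,.0205):pl(f(np.c_[R*np.cos(t),R*np.sin(t),0*t]),(255,0,0))
    for z in(.054,.058):pl(f([(-.035,.042,z),(-.035,-.042,z),(-.011,-.042,z),(-.011,.042,z)]),(255,255,0))
    for R,z,col in((.008,.081,(0,255,0)),(.014,.074,(0,255,0)),(.020,.051,(0,255,255))):pl(np.c_[S[0]+R*np.cos(t),S[1]+R*np.sin(t),z+0*t],col)
    cv2.imwrite(out,big)
E
python3 - <<'E'
from ov import *
V=pickle.load(open("v3.pkl","rb"));f=T(V,tcp=[.4982,.0926,.4049])
overlay(V,f,"scene",300,160,70,75,8,"pics/a10.png");overlay(V,f,"side",225,165,60,50,12,"pics/b10.png");overlay(V,f,"wrist",195,130,180,140,4,"pics/w10.png")
E
```

```text
(no output)
```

View pics/a10.png

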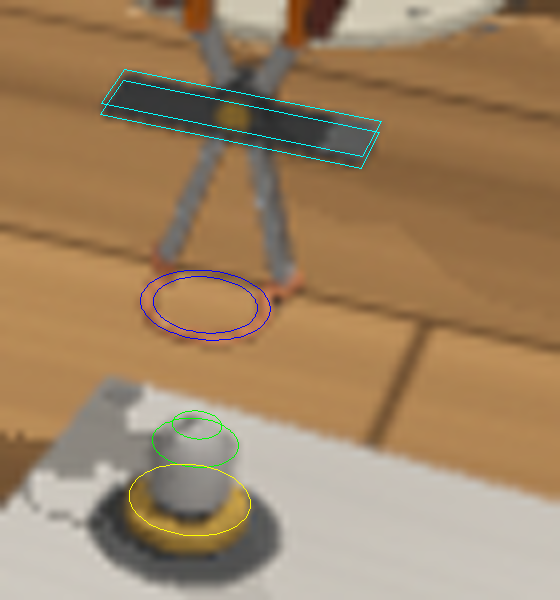

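View pics/b10.png

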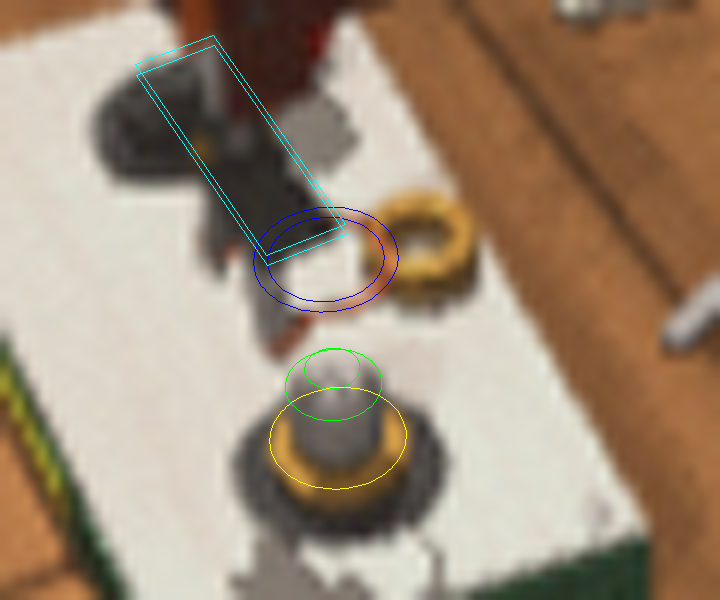

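View pics/w10.png

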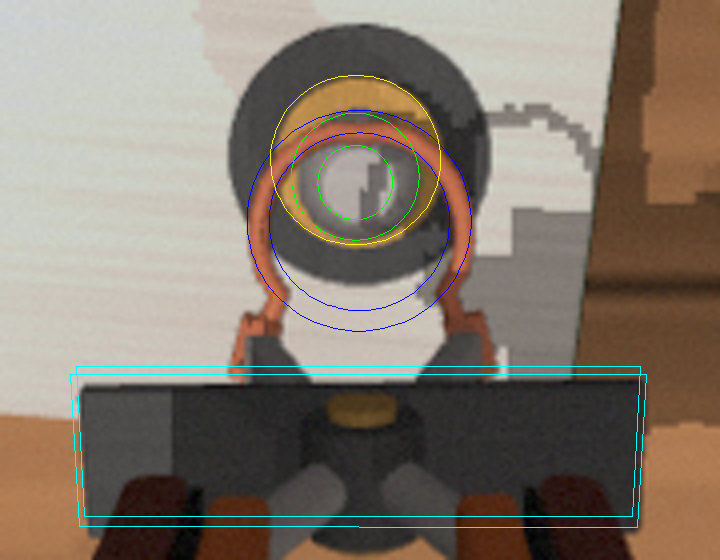

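```bash
python3 - <<'E'
from ov import *
np.set_printoptions(precision=4,suppress=True)
r.servo_line([.4978+.0015,.0930,.366],[180,0,0],speed=.1);r.wait(.3)
s=r.sense();print(s["clock"],s["opening"],s["contact_force"],s["tcp_pos"],s["orientation"])
V={n:cam(n) for n in("wrist","scene","side")};pickle.dump((V,s["tcp_pos"]),open("v4.pkl","wb"))
f=T(V,tcp=s["tcp_pos"],yaw=0)
overlay(V,f,"scene",300,170,60,65,9,"pics/a11.png");overlay(V,f,"side",225,165,60,50,12,"pics/b11.png");overlay(V,f,"wrist",230,120,110,85,7,"pics/w11.png")
E
```

```text
28.825 0.03920806785940353 [-0.5262  0.592  -2.3016] [0.4993 0.093  0.3667] [-179.9931   -0.0656    0.0011]
```

View pics/a11.png

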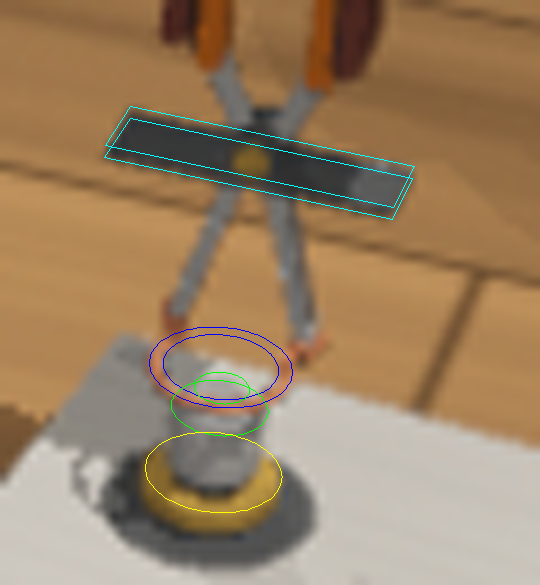

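View pics/b11.png

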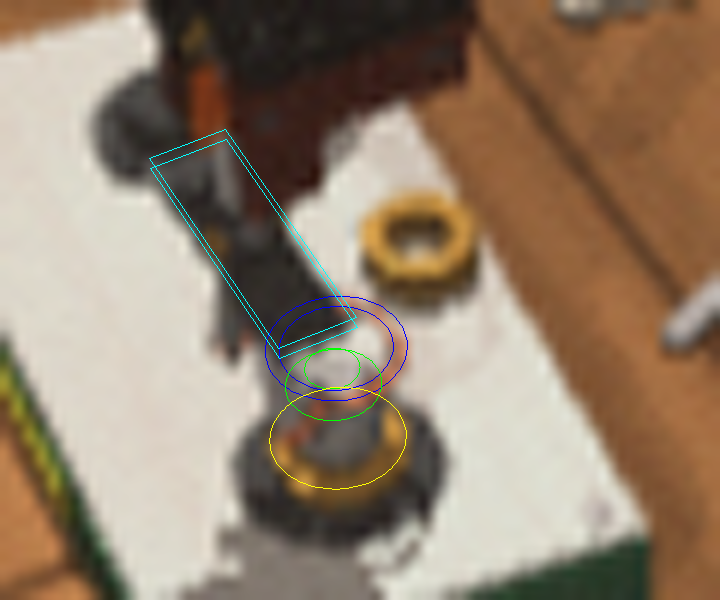

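View pics/w11.png

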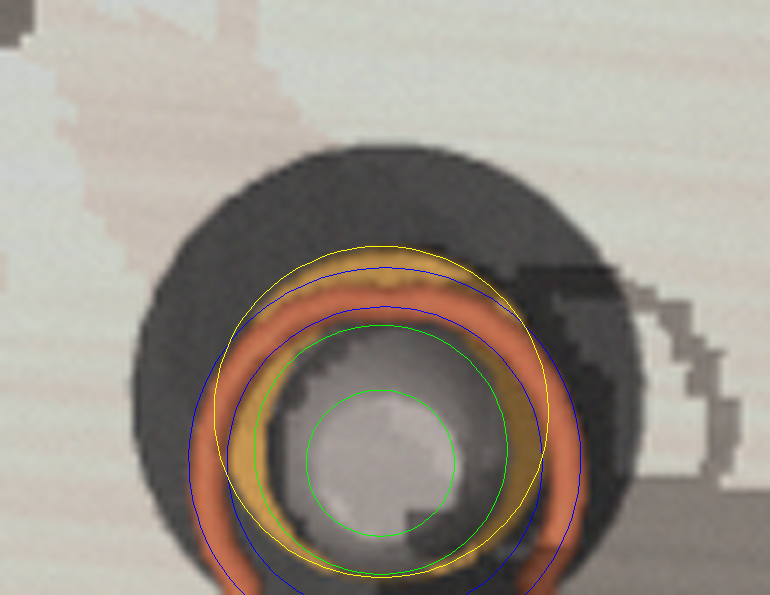

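```bash
python3 - <<'E'
from ov import *
V,t=pickle.load(open("v4.pkl","rb"))
save(V["side"]["im"],"pics/b12.png",238,178,30,32,20);save(V["scene"]["im"],"pics/a12.png",310,200,30,35,17)
w=V["wrist"]["im"].astype(int);np.set_printoptions(linewidth=200)
for row in(178,181,184,187):print(row,[(x,*w[row,x][::-1]) for x in list(range(255,274))+list(range(290,317))])
E
```

```text
178 [(255, np.int64(78), np.int64(76), np.int64(75)), (256, np.int64(78), np.int64(76), np.int64(75)), (257, np.int64(71), np.int64(69), np.int64(69)), (258, np.int64(98), np.int64(70), np.int64(64)), (259, np.int64(167), np.int64(93), np.int64(63)), (260, np.int64(188), np.int64(108), np.int64(78)), (261, np.int64(188), np.int64(110), np.int64(79)), (262, np.int64(157), np.int64(89), np.int64(64)), (263, np.int64(129), np.int64(76), np.int64(51)), (264, np.int64(139), np.int64(97), np.int64(56)), (265, np.int64(181), np.int64(136), np.int64(74)), (266, np.int64(182), np.int64(136), np.int64(75)), (267, np.int64(178), np.int64(135), np.int64(74)), (268, np.int64(147), np.int64(115), np.int64(75)), (269, np.int64(89), np.int64(85), np.int64(83)), (270, np.int64(70), np.int64(67), np.int64(66)), (271, np.int64(89), np.int64(86), np.int64(83)), (272, np.int64(99), np.int64(93), np.int64(91)), (273, np.int64(127), np.int64(120), np.int64(118)), (290, np.int64(165), np.int64(156), np.int64(153)), (291, np.int64(146), np.int64(139), np.int64(136)), (292, np.int64(129), np.int64(123), np.in
[... 7468 characters left out ...]
 (303, np.int64(118), np.int64(89), np.int64(45)), (304, np.int64(125), np.int64(94), np.int64(52)), (305, np.int64(122), np.int64(91), np.int64(51)), (306, np.int64(121), np.int64(90), np.int64(50)), (307, np.int64(109), np.int64(82), np.int64(48)), (308, np.int64(112), np.int64(70), np.int64(51)), (309, np.int64(175), np.int64(101), np.int64(72)), (310, np.int64(195), np.int64(114), np.int64(82)), (311, np.int64(190), np.int64(108), np.int64(78)), (312, np.int64(165), np.int64(94), np.int64(69)), (313, np.int64(117), np.int64(68), np.int64(51)), (314, np.int64(44), np.int64(43), np.int64(41)), (315, np.int64(46), np.int64(46), np.int64(46)), (316, np.int64(48), np.int64(47), np.int64(46))]
```

View pics/b12.png

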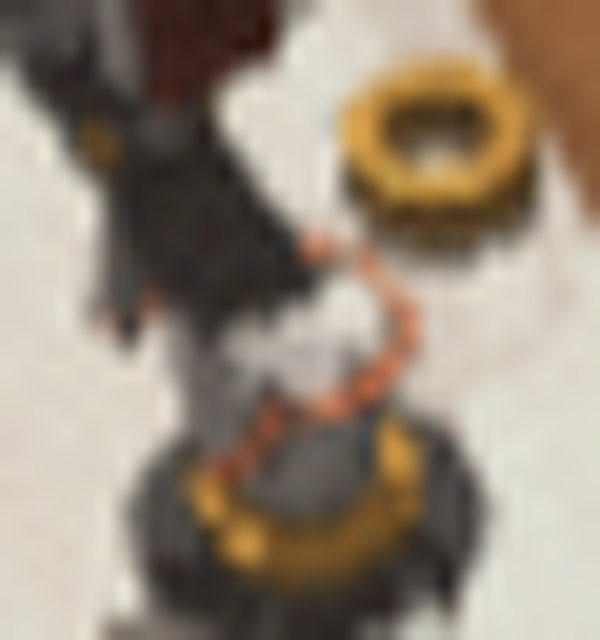

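View pics/a12.png

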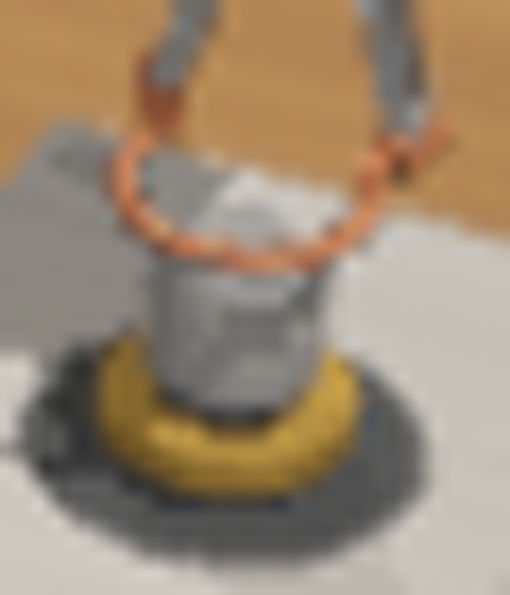

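```bash
cat > down.py <<'E'
from ov import *
np.set_printoptions(precision=3,suppress=True)
def down(xy,z0,z1,step=.003,speed=.03,fl=3,fz=4):
    s0=r.sense();b=s0["contact_force"]
    for z in np.arange(z0,z1-1e-6,-step):
        r.servo_line([*xy,z],[180,0,0],speed=speed);s=r.sense();d=s["contact_force"]-b
        print(round(s["clock"],2),s["tcp_pos"],d,round(s["opening"]*1e3,2))
        if np.hypot(d[0],d[1])>fl or d[2]>fz: print("STOP");break
    return s
E
python3 - <<'E'
from down import *
down([.4993,.093],.364,.346)
W=cam("wrist");save(W["im"],"pics/w12.png",235,130,100,75,8)
S=cam("side");save(S["im"],"pics/b13.png",238,178,40,40,15)
E
```

```text
29.23 [0.499 0.093 0.364] [-0.781 -0.357 -0.774] 39.18
29.48 [0.499 0.093 0.361] [-0.098 -0.228  1.28 ] 39.22
29.73 [0.499 0.093 0.358] [-1.288 -0.383  0.518] 39.18
29.98 [0.499 0.093 0.355] [-0.687 -0.309  1.173] 39.28
30.23 [0.499 0.093 0.352] [-1.029  0.99   0.881] 39.2
30.48 [0.499 0.093 0.349] [-0.127  0.514  1.657] 39.49
30.73 [0.499 0.093 0.346] [-0.164  0.22   1.05 ] 39.11
```

View pics/w12.png

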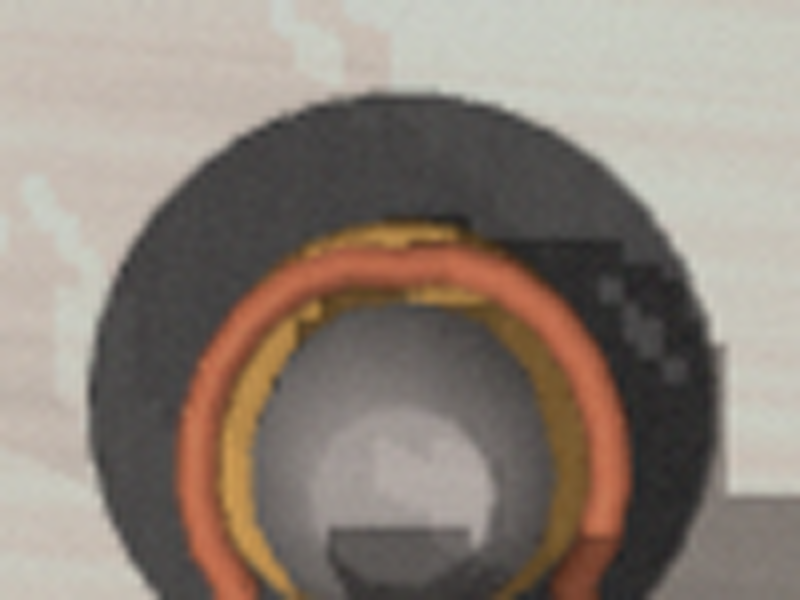

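View pics/b13.png

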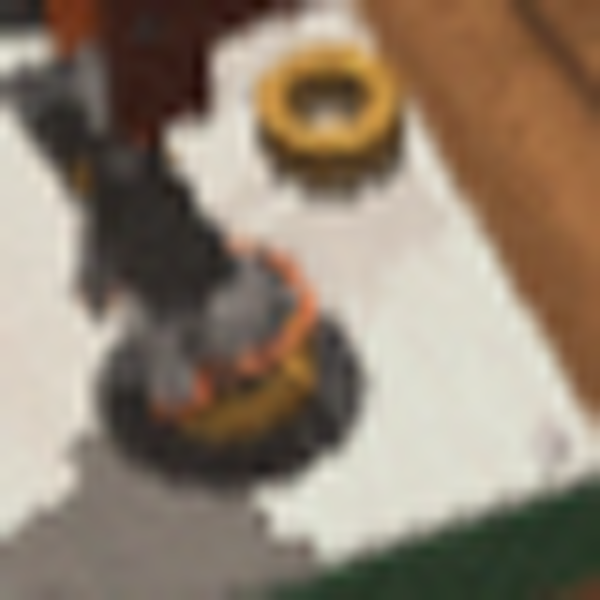

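```bash
python3 - <<'E'
from down import *
s=r.sense();t=s["tcp_pos"];W=cam("wrist");V={"wrist":W,"scene":cam("scene"),"side":cam("side")};pickle.dump((V,t),open("v5.pkl","wb"))
th=np.linspace(0,6.28,200)
def row(P): q=(proj(W,P)-[235,130]+.5)*8-.5;return q
S=(.5208,.093)
for z,R in((.057,.014),(.074,.014),(.081,.008),(.051,.020),(.04,.036)):
    q=row(np.c_[S[0]+R*np.cos(th),S[1]+R*np.sin(th),z+0*th]);print("sp",z,R,q.min(0),q.max(0))
for dz in(.2774,.2754,.2794):
  for R in (.0165,.0205):
    q=row(np.c_[t[0]+.023+R*np.cos(th),t[1]+R*np.sin(th),t[2]-dz+0*th]);print("ring",dz,R,q.min(0),q.max(0))
print(t,s["contact_force"])
E
```

```text
sp 0.057 0.014 [252.995 293.018] [546.088 581.647]
sp 0.074 0.014 [243.288 320.422] [555.124 626.446]
sp 0.081 0.008 [307.562 401.624] [490.552 580.922]
sp 0.051 0.02 [194.625 221.477] [604.668 625.75 ]
sp 0.04 0.036 [44.262 43.98 ] [755.371 746.734]
ring 0.2774 0.0165 [218.882 266.979] [579.608 621.944]
ring 0.2774 0.0205 [175.141 222.287] [623.342 663.358]
ring 0.2754 0.0165 [217.499 269.977] [580.908 627.438]
ring 0.2754 0.0205 [173.433 224.958] [624.968 669.13 ]
ring 0.2794 0.0165 [220.245 264.026] [578.327 616.53 ]
ring 0.2794 0.0205 [176.825 219.656] [621.74  657.668]
[0.499 0.093 0.346] [-0.451  0.175 -1.427]
```

```bash
python3 - <<'E'
from down import *
down([.499,.0929],.3435,.3345)
r.wait(.2)
def F(n=6):
    a=[]
    for _ in range(n): r.wait(.03);a.append(r.sense()["contact_force"])
    return np.mean(a,0)
b=F();print(b)
for z in np.arange(.334,.3285,-.0005):
    r.servo_line([.499,.0929,z],[180,0,0],speed=.02);d=F()-b;s=r.sense();print(round(s["clock"],2),round(z,4),s["tcp_pos"],d)
    if d[2]>2.0 or np.hypot(d[0],d[1])>3:break
V={n:cam(n) for n in("wrist","scene","side")};pickle.dump((V,s["tcp_pos"]),open("v6.pkl","wb"))
save(V["wrist"]["im"],"pics/w14.png",235,130,100,75,8);save(V["scene"]["im"],"pics/a14.png",300,180,50,50,12);save(V["side"]["im"],"pics/b14.png",238,178,40,40,15)
E
```

```text
31.23 [0.499 0.093 0.343] [-0.141 -0.28   0.593] 39.51
31.48 [0.499 0.093 0.34 ] [ 0.12  -0.248  0.652] 39.23
31.73 [0.499 0.093 0.337] [0.653 0.001 0.132] 39.3
31.98 [0.499 0.093 0.334] [1.242 0.607 0.   ] 39.25
[-0.015  0.138 -2.421]
32.83 0.334 [0.499 0.093 0.334] [-0.053  0.159  0.259]
33.27 0.3335 [0.499 0.093 0.334] [0.088 0.143 0.176]
33.73 0.333 [0.499 0.093 0.333] [-0.336 -0.294  0.571]
34.17 0.3325 [0.499 0.093 0.332] [-0.545 -0.313  0.18 ]
34.62 0.332 [0.499 0.093 0.332] [-0.387  0.136  0.377]
35.08 0.3315 [0.499 0.093 0.332] [-0.125  0.03   0.258]
35.52 0.331 [0.499 0.093 0.331] [-0.247 -0.029  0.657]
35.98 0.3305 [0.499 0.093 0.331] [-0.062 -0.292  1.113]
36.42 0.33 [0.499 0.093 0.33 ] [-1.212 -0.199  4.863]
```

View pics/w14.png

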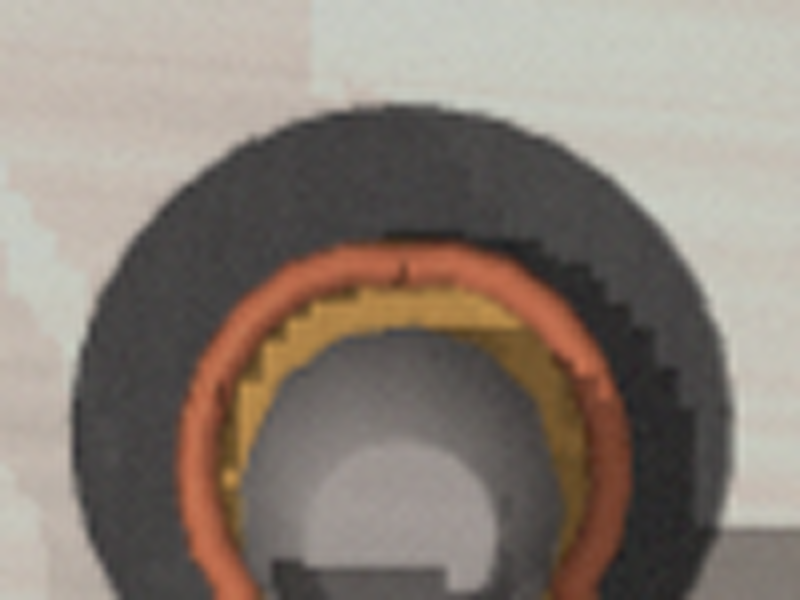

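View pics/a14.png

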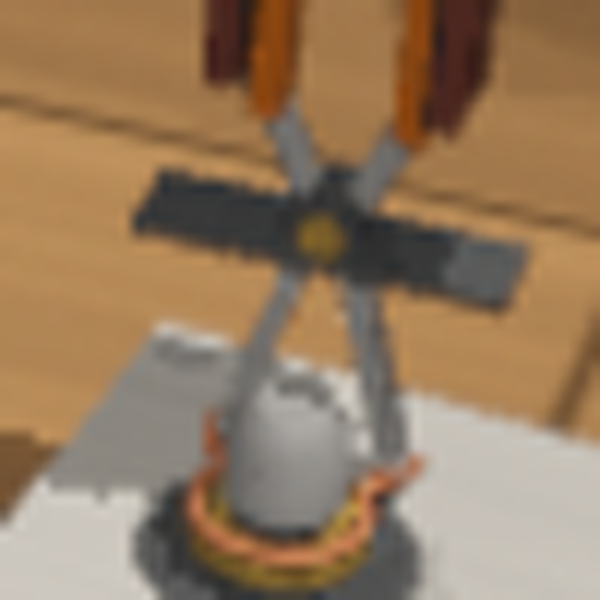

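```bash
python3 - <<'E'
from down import *
r.servo_line([.4985,.0932,.3312],[180,0,0],speed=.02);r.wait(.4)
a=[]
for _ in range(10): r.wait(.03);a.append(r.sense()["contact_force"])
s=r.sense();print(s["clock"],s["tcp_pos"],s["orientation"],np.mean(a,0),s["torque"],s["opening"])
V={n:cam(n) for n in("wrist","scene","side")}
save(V["wrist"]["im"],"pics/w15.png",235,130,100,75,8);save(V["scene"]["im"],"pics/a15.png",285,170,130,100,6);save(V["side"]["im"],"pics/b15.png",228,168,50,50,12)
E
```

```text
37.5583 [0.499 0.093 0.331] [-179.999    0.       0.003] [-0.308  0.101 -2.244] [-0.017  0.123 -0.02 ] 0.039322156712351224
```

View pics/w15.png

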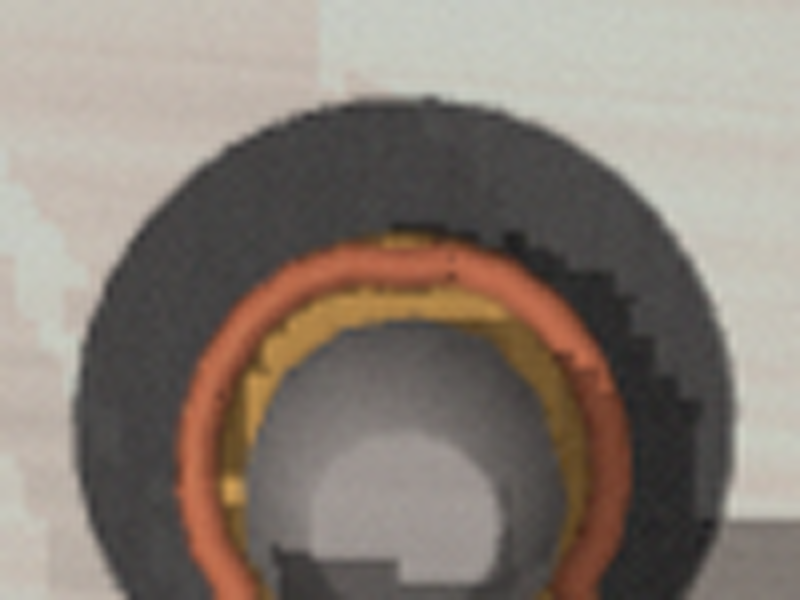

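View pics/a15.png

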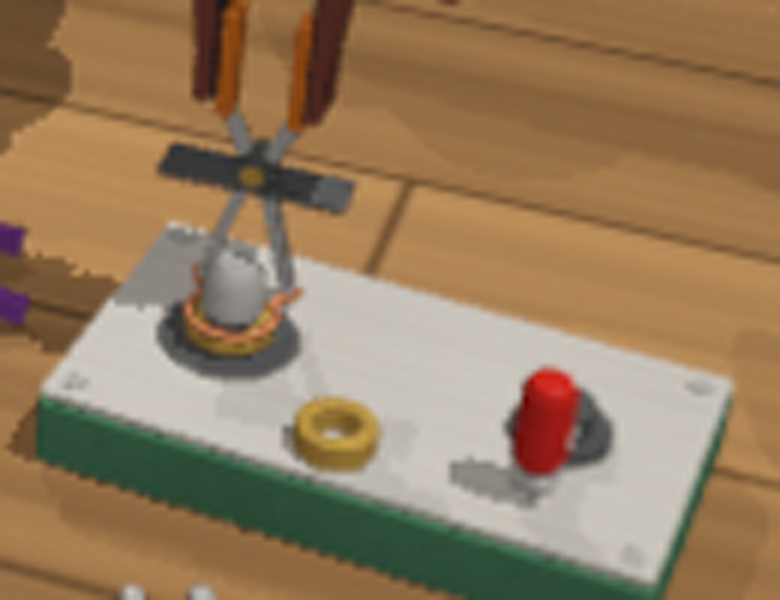

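View pics/b15.png

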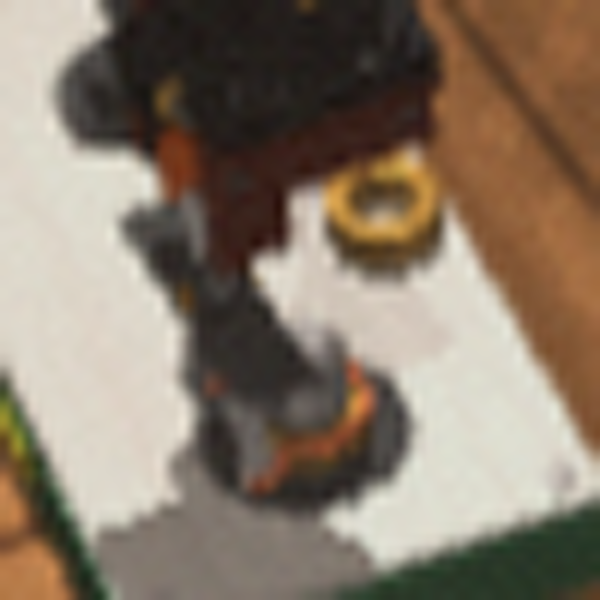

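```bash
python3 -c "
from station import r
print(r.hand_in());print(r.sense()['clock'])"
```

```text
the job is handed in; nothing more can be done
None
the job is handed in; nothing more can be done
```

The job is handed in at about 37.6 s, with the ring open around the groove and the pliers still squeezed and upright. The hand-in reports no verdict, so the checks below are my own.

- **Crank:** I gripped the knob and wound it about 664° clockwise, until the force at the knob rose to about 13 N at the hard stop. The spindle top then measured about 80 mm above the bench, against 81 mm nominal for fully up.
- **Pliers:** I took them from the farther stand, squeezed to about 39 mm across the handles against 40 mm nominal. I lifted them straight out and lowered the ring over the spindle.
- **Ring height:** I touched the collar lightly, with about 5 N, then raised the ring about 1 mm. The vertical force went back to the weight of the free-hanging pliers, about −2.2 N, so nothing presses on the collar.
- **Ring position:** In the wrist view the ring shows a gap on the sides I could see, centred on the spindle to within about 0.5 mm. The front gap at the lugs is hidden by the pliers.
- **Bystanders:** The spare bush stood where it was in the last views, and nothing I moved went near the other bystanders. I did not re-measure each one.

**Disagreement:** before the ring went over the spindle, the side and scene pictures put it 1 to 2 mm off from the wrist view. I went by the wrist view, which has the finer resolution. The ring met no noticeable sideways force on the way down.

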